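Make up the blood-typing caddy

ROBOT

A 6-joint arm with a two-finger parallel gripper is mounted at the origin on the work surface; the furniture and walls round the work are solid. World frame = base frame: x ahead of the robot, y to its left, z up, the work surface at z = 0. Lengths are in mm, angles in rad, forces in N, time in s.
With the tool pointing down it reaches from about 400 to 925 mm from the base axis. Payload 12.5 kg.
Tool frame: the origin (TCP) lies midway between the tips of the shut fingers; the grasp point (between the pads) lies 19 mm behind it; z points along the fingers, y is the line along which they close (so a half turn about z gives the same grasp; the last joint's range is limited). The gripper opens to 95 mm and grips with 3 to 60 N. Pads are 20 mm wide; open, the fingers measure 119 mm over their backs; the gripper's body (75 mm by 180 mm) begins 59 mm behind the grasp point.
Start: joints at [1.098, 0.491, 1.559, -0, 1.092, -0.106], TCP at [224.13, 583.452, 179.761] pointing down, gripper open.
Joint ranges: [-3.1, 3.1], [-0.84, 2.19], [0.05, 2.79], [-1.13, 4.28], [0.06, 2.93], [-2.69, 2.69]. Speed limits (rad/s): [2.22, 2.22, 2.79, 3.14, 3.14, 3.14].

INTERFACE

Orientations are given as [roll, pitch, yaw] about the fixed x, y, z axes, in that order (R = Rz(yaw) Ry(pitch) Rx(roll)).
In Python, from cell import env gives the robot as it stands.
- The arm moves only by the tool arm_command, never from a script. Its argument "targets" is a list of rows, each a list of 5 numbers: the shift along the tool's x, y, z in mm, then the turn about the tool's z in degrees, then the opening, from 0 (shut) to 1 (fully open). In form: [[tx, ty, tz, roll, fingers], ...]. A call has 1 to 5 rows; each row is the pose to reach, as a shift and turn from the pose commanded when the call began, along the tool's axes at that moment; what a row does not reach only later rows make up. A row lasts 1/10 s, in which the tool goes at most 50 mm and 8.59 degrees, less where a joint would pass 70% of its speed; a pose out of reach is approached as far as the arm can. A call with a gripper value outside its range is refused whole. The fingers move at their own pace and stop on an object; the grip force is fixed at half the most. Time passes only in rows, so rows that repeat a pose let the fingers close. It gives the time, the measured TCP pose, the force, the opening and the grip force at its end, in the units of the state.
- env.state(): the state, without advancing time (a new reading comes with each control period).
- env.read_camera(name): name is "scene" or "top" or "wrist"; returns a dict with "frame" (400x640x3 uint8, red, green, blue), "vertical_fov" (degrees; the focal length in pixels is half the picture's height over the tangent of half this angle, whatever the lens; pixels are square), "cx", "cy" (the principal point, pixels), "k1" (the pictures are not rectified: a ray, as slopes to the right and down, at radius r is drawn at 1 + k1 r^2 times it, then the intrinsics apply), "world_from_camera" (4x4, takes a point from camera to world coordinates); the wrist camera has in their place "hand_eye" (4x4, takes a point from camera to tool coordinates, whose origin is the TCP and whose axes are the flange's). Camera axes: x right, y down, z forward; pixel columns grow to the right and rows downward; lengths in mm; the calibration is good to about 2 mm. A picture is of the moment at which its call begins: read the wrist's pose just before it. There is no depth.
- env.job_done(): hands the job in; it is judged then, once.
The state is a dict: "t": time; "joints": joint angles; "qvel": joint speeds; "tau": joint torques, N m; "eef_pos": TCP position; "tcp_rot": TCP orientation; "ft_force": force on the tool from outside, world axes, zero at the start; "moment": the same for the moment, N m; "opening": opening from 0.0 (shut) to 1.0 (fully open); "grip_force": force on a finger pad.
Only numpy, scipy, OpenCV 4.12 (cv2) and the standard library are available. Lean on these libraries where they do the work, as an engineer would, in place of code of your own. Each camera call takes 0.05 s, during which the arm holds its last target. There are 200 camera calls.

TASK

Make up the blood-typing caddy: stand the blue-, yellow- and grey-topped dropper bottles upright in it, each in the cup of its own colour, and let go of them. Keep them upright on the way. The green-topped bottle and the bottle with the black dropper do not belong to the set: leave them standing where they are, and do not shift the stamp or the plaster roll beside the work.

Things in the scene. Friction and masses are not known exactly. Their poses are not given: they have to be found in the camera images.
- blue_bottle: amber glass dropper bottle with a blue dropper top, standing upright on the desk: round body 25 mm in diameter up to 50 mm high, then a narrower top 18 mm in diameter, 80 mm tall in all; about 22 g. Origin at the centre of its underside, z up along the bottle; yaw means nothing.
- yellow_bottle: amber glass dropper bottle with a yellow dropper top, standing upright on the desk: round body 25 mm in diameter up to 50 mm high, then a narrower top 18 mm in diameter, 80 mm tall in all; about 22 g. Origin at the centre of its underside, z up along the bottle; yaw means nothing.
- grey_bottle: amber glass dropper bottle with a grey dropper top, standing upright on the desk: round body 25 mm in diameter up to 50 mm high, then a narrower top 18 mm in diameter, 80 mm tall in all; about 22 g. Origin at the centre of its underside, z up along the bottle; yaw means nothing.
- blue_cup: open round blue cup, 52 mm outside, 44 mm inside diameter, 14 mm high; origin at the centre of its underside (3 mm over the desk), inner floor 3 mm and rim 14 mm above the origin. Fixed in the caddy, a white tray fixed to the desk: 84 x 230 mm, 14 mm high, with a steel loop 19 mm high at each end. Cups in one row along it (roughly along world y), 72 mm apart, in any order.
- yellow_cup: open round yellow cup, 52 mm outside, 44 mm inside diameter, 14 mm high; origin at the centre of its underside (3 mm over the desk), inner floor 3 mm and rim 14 mm above the origin. Fixed in the caddy, a white tray fixed to the desk: 84 x 230 mm, 14 mm high, with a steel loop 19 mm high at each end. Cups in one row along it (roughly along world y), 72 mm apart, in any order.
- grey_cup: open round grey cup, 52 mm outside, 44 mm inside diameter, 14 mm high; origin at the centre of its underside (3 mm over the desk), inner floor 3 mm and rim 14 mm above the origin. Fixed in the caddy, a white tray fixed to the desk: 84 x 230 mm, 14 mm high, with a steel loop 19 mm high at each end. Cups in one row along it (roughly along world y), 72 mm apart, in any order.
- green_bottle: amber glass dropper bottle with a green dropper top, standing upright on the desk: round body 25 mm in diameter up to 50 mm high, then a narrower top 18 mm in diameter, 80 mm tall in all; about 22 g. Origin at the centre of its underside, z up along the bottle; yaw means nothing. Does not belong in the caddy.
- black_bottle: a different dropper bottle, brown with a black dropper top and a picture label: 34 mm in diameter, 102 mm tall, standing upright on the desk. Origin at the centre of its underside. Does not belong in the caddy.
- stamp: bystander: red self-inking stamp on a black frame, 41 x 68 mm and 94 mm tall, standing loose at the left of the work. Origin at the centre of its underside.
- roll: bystander: skin-coloured plaster roll, 52 mm in diameter, 25 mm high, lying flat and loose at the right of the work. Origin at the centre of its underside.
There are look-alikes about, which are no part of the job. Leave any purple look-alike of the yellow_bottle alone. What is shaped like the grey_bottle but pink is not meant.

How it is judged:
By the outcome, as a careful person would: the job done as asked, in the order asked, and still so for the second after the job is handed in, with the robot touching nothing.
It also fails if it takes over 80 s, if anything falls off the work surface, if the arm or the gripper's body presses on something with over 40 N, if the wrist force passes 120 N, or if a joint passes its speed limit or range.

## Working session

There is one attempt and no reset: what is moved stays moved. The work goes in short steps, Python scripts to look and compute and a tool call to move; the robot and the scene stay as the last step left them, time stands still between calls to the robot, and variables do not carry over. Pictures are saved under pics/ and viewed, at most 18 in all, crops included, and the job is handed in when it is done.

Besides the shell and the picture viewer there is one more tool, called after "Call:" in YAML: its name, and indented under it one key for each argument. arm_command: Moves the arm, as the interface text tells. Its arguments: {"type":"object","properties":{"targets":{"type":"array","items":{"type":"array","items":{"type":"number"}}}},"required":["targets"]}

```bash
mkdir -p pics; ls; cat > h.py <<'E'
import numpy as np, cv2
from cell import env
def cam(n):
    s=env.state(); c=env.read_camera(n); c['s']=s
    if 'world_from_camera' in c: T=np.array(c['world_from_camera'])
    else:
        from scipy.spatial.transform import Rotation as R
        W=np.eye(4); W[:3,:3]=R.from_euler('xyz',s['tcp_rot']).as_matrix(); W[:3,3]=s['eef_pos']; T=W@np.array(c['hand_eye'])
    c['T']=T; return c
def ray(c,u,v):
    f=200/np.tan(np.radians(c['vertical_fov'])/2)
    K=np.array([[f,0,c['cx']],[0,f,c['cy']],[0,0,1.]])
    p=cv2.undistortPoints(np.array([[[u,v]]],float),K,np.array([c['k1'],0,0,0.]))[0,0]
    return c['T'][:3,3], c['T'][:3,:3]@np.array([p[0],p[1],1])
def onz(c,u,v,z):
    o,d=ray(c,u,v); return o+d*(z-o[2])/d[2]
def save(c,n): cv2.imwrite('pics/'+n,c['frame'][:,:,::-1])
E
python3 - <<'E'
from h import *
for n in ['scene','top','wrist']:
    c=cam(n); save(c,n+'0.png'); print(n,c['vertical_fov'],c['k1'],c['T'].round(2).tolist())
print(env.state())
E
```

```text
pics
scene 51.251471385694366 -0.06564138904285388 [[0.86, -0.33, 0.38, 179.02], [-0.5, -0.55, 0.67, -634.79], [-0.01, -0.77, -0.64, 660.61], [0.0, 0.0, 0.0, 1.0]]
top 44.1276398851548 -0.018181533194714133 [[-0.03, -1.0, 0.09, 443.4], [-1.0, 0.03, 0.01, -22.36], [-0.01, -0.09, -1.0, 1082.71], [0.0, 0.0, 0.0, 1.0]]
wrist 63.82780661480332 -0.05722326068829709 [[0.36, 0.89, 0.27, 146.9], [0.93, -0.34, -0.11, 613.46], [-0.0, 0.29, -0.96, 383.83], [0.0, 0.0, 0.0, 1.0]]
{'t': 0.15, 'joints': array([ 1.09838030e+00,  4.91396165e-01,  1.55926384e+00,  9.55029337e-06,
        1.09174006e+00, -1.05565664e-01]), 'qvel': array([-0.00062059, -0.0016612 , -0.00429088, -0.00223956, -0.00084121,
       -0.00048731]), 'tau': array([ 1.44919461e-03, -6.12892413e+01, -2.58278614e+01,  6.92578638e-02,
        4.72679932e-02, -2.99085207e-05]), 'eef_pos': array([224.04113371, 583.25734125, 179.32721186]), 'tcp_rot': array([-3.14079063e+00, -9.35008262e-05,  2.77473785e+00]), 'ft_force': array([-0.19487039, -0.54095441,  0.22045946]), 'moment': array([-0.04321917,  0.02764985, -0.02242634]), 'grip_force': 0.0, 'opening': 1.0014210369660475}
```

View pics/top0.png

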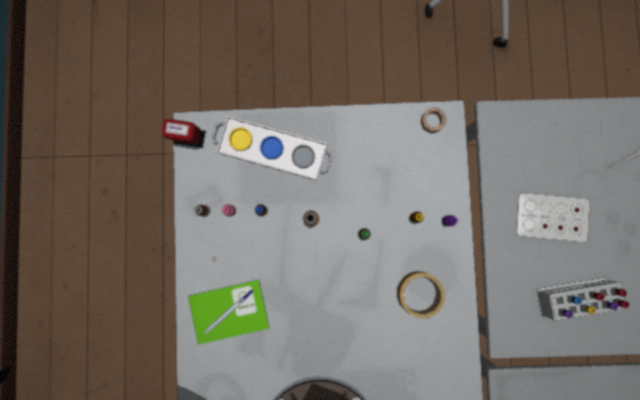

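View pics/scene0.png

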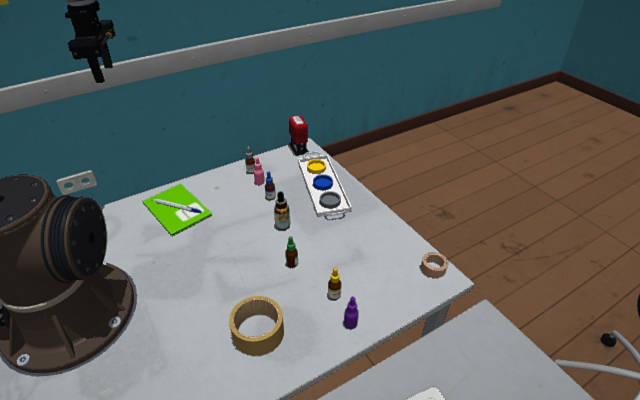

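Top view: the bottles, left to right, are grey-top (202,210), pink (228,210), blue (261,210), black (311,218), green (364,234), yellow (417,217) and purple (449,221). The cups are yellow (241,139), blue (272,147) and grey (303,156). The stamp is at (182,130) and the roll at (432,120).

Possible mix-ups:
- **Grey:** pink (228,210) and black (311,218). I choose (202,210).
- **Yellow:** purple (449,221). I choose (417,217).
- **Blue:** only (261,210).

I'll check these in a close crop.

```bash
python3 - <<'E'
from h import *
c=cam('top'); s=cam('scene')
F=cv2.imread('pics/top0.png')
a=cv2.resize(F[190:250,185:285],None,fx=4,fy=4,interpolation=cv2.INTER_CUBIC)
b=cv2.resize(F[190:250,365:465],None,fx=4,fy=4,interpolation=cv2.INTER_CUBIC)
G=cv2.imread('pics/scene0.png'); g=cv2.resize(G[135:235,225:360],(800,340),interpolation=cv2.INTER_CUBIC)
cv2.imwrite('pics/crop.png',np.vstack([np.hstack([a,b]),g]))
for n,u,v,z in [('ycup',241,139,17),('bcup',272,147,17),('gcup',303,156,17),('stamp',182,130,90),('roll',432,120,25)]: print(n,onz(c,u,v,z).round(1))
# two-view: tip in top & in scene
def tri(p,q):
    o1,d1=ray(c,*p);o2,d2=ray(s,*q)
    t=np.linalg.lstsq(np.c_[d1,-d2],o2-o1,rcond=None)[0]
    return (o1+d1*t[0]).round(1),(o2+d2*t[1]).round(1)
for n,p,q in [('grey',(202,210),(249,149)),('pink',(228,210),(257,160)),('blue',(261,210),(269,174)),('black',(311,218),(281,194)),('green',(364,234),(291,239)),('yel',(417,217),(335,270)),('pur',(449,221),(352,299))]:
    print(n,onz(c,*p,70).round(1),tri(p,q))
E
```

```text
ycup [644.2 156.   17. ]
bcup [624.6  88.2  17. ]
gcup [602.8  20.9  17. ]
stamp [652.8 264.9  90. ]
roll [ 672.7 -261.6   25. ]
grey [488.5 229.5  70. ] (array([488.1, 227.2,  79.2]), array([484.4, 228.7,  79.4]))
pink [487.1 175.7  70. ] (array([486.8, 174.4,  76.6]), array([482.9, 176. ,  76.8]))
blue [485.3 107.7  70. ] (array([485. , 106.8,  76.8]), array([483.2, 107.6,  76.8]))
black [466.2   5.3  70. ] (array([465.6,   4.7,  95.2]), array([464.6,   5.1,  95.2]))
green [ 430.8 -102.    70. ] (array([ 430.7, -102.1,   68.6]), array([ 431. , -102.2,   68.6]))
yel [ 462.5 -211.4   70. ] (array([ 462.6, -212.2,   66.2]), array([ 464.3, -213.1,   66.4]))
pur [ 452.6 -276.4   70. ] (array([ 452.6, -278.6,   61.3]), array([ 456.6, -280.7,   61.9]))
```

View pics/crop.png

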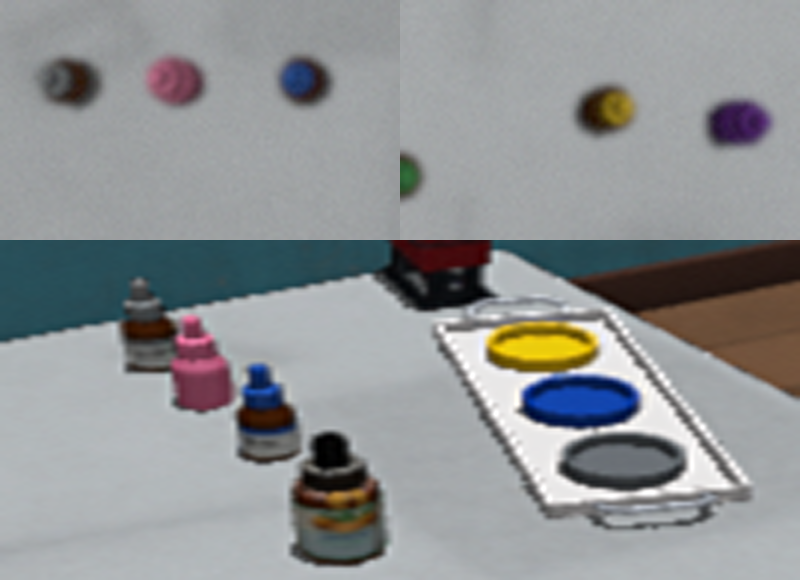

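The crop confirms it: the grey, blue and yellow tops sit on amber bodies, while pink and purple are the look-alikes. Cap centres are at about (199.5,209.5), (259,209) and (419,217), which puts grey near (487,233), blue near (486,111) and yellow near (463,-216). I'll move over grey first, with the fingers closing along world x.

Call:
arm_command:
  targets:
    - [-371,-234,0,69,1]
    - [-371,-234,0,69,1]
    - [-371,-234,0,69,1]
    - [-371,-234,0,69,1]
    - [-371,-234,0,69,1]

```text
t: 0.75
eef_pos: [374.5, 381.5, 179.8]
tcp_rot: [3.141, -0.0, 2.019]
ft_force: [0.7, 0.8, -0.0]
opening: 1.001
grip_force: 0.0
```

```bash
cat > go.py <<'E'
import sys
from h import *
from scipy.spatial.transform import Rotation as R
def go(x,y,z,yaw=90):
    s=env.state(); Rm=R.from_euler('xyz',s['tcp_rot']).as_matrix()
    d=Rm.T@(np.array([x,y,z])-s['eef_pos']); y0=np.degrees(s['tcp_rot'][2])
    print('t',round(s['t'],2),'pos',s['eef_pos'].round(1),'rot',np.degrees(s['tcp_rot']).round(1),'j6',s['joints'][5].round(2),'op',round(s['opening'],3),'F',s['ft_force'].round(1),'shift',d.round(1),'turn',round(-(yaw-y0),1))
if __name__=='__main__': go(*map(float,sys.argv[1:]))
E
python3 go.py 487 233 180
```

```text
t 0.75 pos [374.5 381.5 179.8] rot [180.   -0.  115.7] j6 0.22 op 1.001 F [ 0.7  0.8 -0. ] shift [-182.5   37.1   -0.2] turn 25.7
```

Call:
arm_command:
  targets:
    - [-182,37,0,25.7,1]
    - [-182,37,0,25.7,1]
    - [-182,37,0,25.7,1]
    - [-182,37,0,25.7,1]
    - [-182,37,0,25.7,1]

```text
t: 1.25
eef_pos: [489.0, 232.7, 179.6]
tcp_rot: [3.141, 0.0, 1.572]
ft_force: [-0.6, 0.9, -0.1]
opening: 1.0
grip_force: 0.0
```

```bash
python3 go.py 487 233 180; python3 -c "
from h import *
c=cam('wrist');save(c,'w1.png')"
```

```text
t 1.25 pos [489.  232.7 179.6] rot [180.    0.   90.1] j6 0.32 op 1.0 F [-0.6  0.9 -0.1] shift [ 0.3 -2.  -0.4] turn 0.1
```

View pics/w1.png

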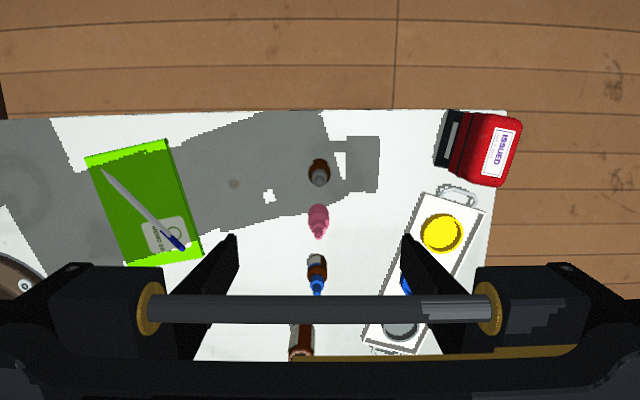

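Wrist view: grey bottle at (319,172), pink (318,220) and blue (317,275). The yellow cup is at (442,231) and the finger tips are near (235,240) and (405,240). Next I'll measure by casting rays.

```bash
python3 - <<'E'
from h import *
c=cam('wrist')
print(c['T'].round(3))
im=cv2.cvtColor(c['frame'],cv2.COLOR_RGB2HSV)
for n,u,v,z in [('cap',320,179,68),('body bottom',319,163,5),('pinkcap',318,228,68),('bluecap',317,288,70),('ycup',442,231,17)]: print(n,onz(c,u,v,z).round(1))
f=c['frame'][145:195,295:345]; cv2.imwrite('pics/w1c.png',cv2.resize(f[:,:,::-1],None,fx=10,fy=10,interpolation=cv2.INTER_NEAREST))
E
```

```text
[[ 1.00000e+00  1.00000e-03  2.00000e-03  4.87621e+02]
 [ 2.00000e-03 -9.56000e-01 -2.94000e-01  3.17263e+02]
 [ 2.00000e-03  2.94000e-01 -9.56000e-01  3.84193e+02]
 [ 0.00000e+00  0.00000e+00  0.00000e+00  1.00000e+00]]
cap [489.4 243.3  68. ]
body bottom [488.5 248.1   5. ]
pinkcap [487.5 190.2  68. ]
bluecap [486.4 118.6  70. ]
ycup [641.7 165.5  17. ]
```

View pics/w1c.png

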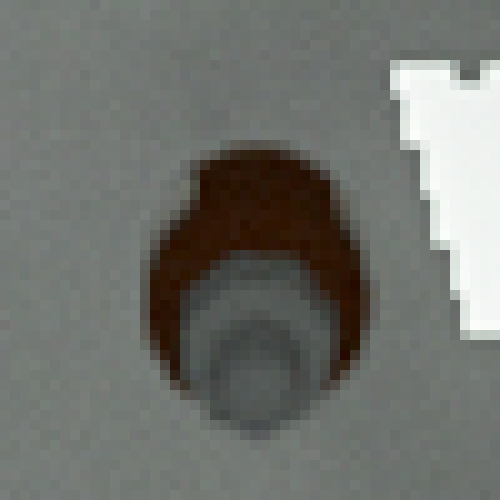

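```bash
python3 - <<'E'
from h import *
c=cam('wrist')
for u,v in [(237,236),(403,236),(320,182.3)]: print(onz(c,u,v,179.6).round(1))
print('tip',onz(c,320.5,182.3,80).round(1),'disc',onz(c,320.5,178,58).round(1),'far edge',onz(c,320.5,160,0).round(1))
t=cam('top'); print('top tip',onz(t,199.5,209.5,72).round(1)); s=cam('scene'); print('scene base',onz(s,225+150/5.93,135+ (365-240)/3.4,0).round(1),'tip',onz(s,225+139/5.93,135+42/3.4,80).round(1))
save(s,'s1.png'); cv2.imwrite('pics/s1c.png',cv2.resize(s['frame'][100:220,200:360,::-1],(800,600),interpolation=cv2.INTER_CUBIC))
save(t,'t1.png')
E
```

```text
[430.6 229.9 179.6]
[545.6 230.2 179.6]
[487.9 268.2 179.6]
tip [489.  243.8  80. ] disc [489.1 243.1  58. ] far edge [489.5 251.9   0. ]
top tip [489.6 234.2  72. ]
scene base [484.2 240.6   0. ] tip [485.9 235.7  80. ]
```

View pics/s1c.png

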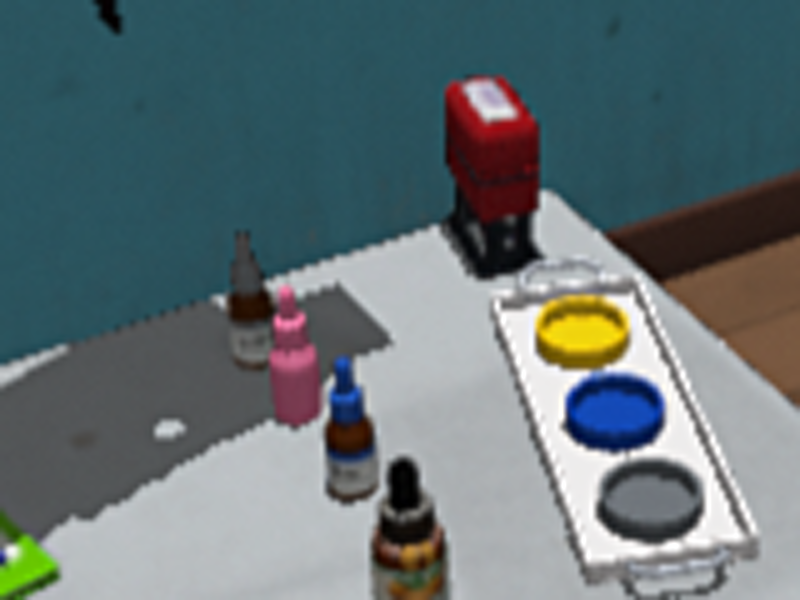

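Scene view after the approach: grey bottle at crop (250,310), nothing disturbed. The wrist and top cameras disagree by about 9 mm in y, so I'll descend partway and look again close up.

Call:
arm_command:
  targets:
    - [6,-1,40,0,1]
    - [6,-1,85,0,1]
    - [6,-1,85,0,1]

```text
t: 1.8
eef_pos: [482.6, 241.9, 90.8]
tcp_rot: [-3.134, 0.003, 1.578]
ft_force: [-0.4, -0.5, 0.5]
opening: 0.999
grip_force: 0.0
```

```bash
python3 - <<'E'
from h import *
c=cam('wrist'); print(c['s']['eef_pos'].round(1))
s=cam('scene'); t=cam('top'); 
cv2.imwrite('pics/w2.png',np.vstack([np.hstack([cv2.resize(c['frame'][100:300,220:420,::-1],(400,400)),cv2.resize(s['frame'][100:200,200:300,::-1],(400,400),interpolation=cv2.INTER_CUBIC)])]))
E
```

```text
[482.6 241.9  90.8]
```

View pics/w2.png

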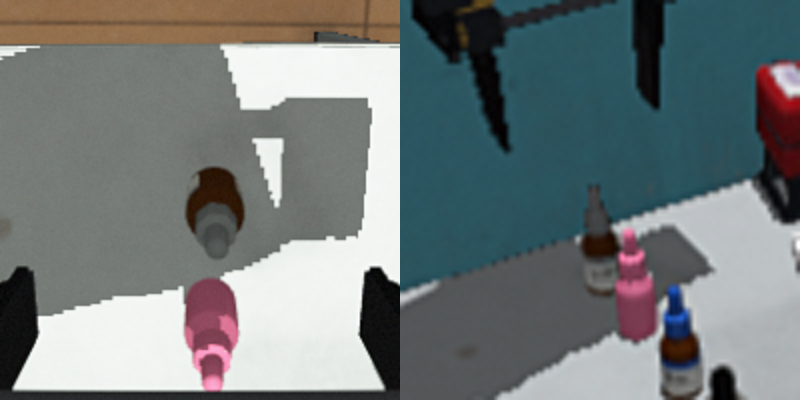

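```bash
python3 - <<'E'
from h import *
c=cam('wrist'); st=c['s'];print(st['eef_pos'].round(1),st['tcp_rot'].round(4),st['joints'].round(3),st['qvel'].round(3))
def proj(c,p):
    f=200/np.tan(np.radians(c['vertical_fov'])/2);K=np.array([[f,0,c['cx']],[0,f,c['cy']],[0,0,1.]])
    Ti=np.linalg.inv(c['T']);r,_=cv2.Rodrigues(Ti[:3,:3])
    return cv2.projectPoints(np.array([p],float),r,Ti[:3,3],K,np.array([c['k1'],0,0,0.]))[0].ravel().round(1)
s=cam('scene');t=cam('top')
e=st['eef_pos']
for dx in(-55,0,55): 
  p=e+[dx,0,0]; print(proj(s,p),proj(t,p),proj(c,p))
print('wrist tip',onz(c,220+216/2,100+245/2,80).round(1),'disc',onz(c,220+214/2,100+215/2,55).round(1),'faredge',onz(c,220+215/2,100+168/2,0).round(1))
E
```

```text
[486.2 242.6  96.3] [ 3.1402e+00 -6.0000e-04  1.5773e+00] [0.341 0.479 1.851 0.    0.81  0.335] [-0.006 -0.02  -0.008 -0.    -0.005  0.   ]
[226.6 146.7] [192.4 238.4] [238.3 228.7]
[246.8 140.7] [192.3 210.8] [318.3 229.1]
[266.3 134.9] [192.2 183.6] [398.2 229.4]
wrist tip [493.4 241.2  80. ] disc [493.3 244.6  55. ] faredge [495.2 250.4   0. ]
```

```bash
python3 - <<'E'
from h import *
c=cam('wrist'); st=c['s'];print(st['eef_pos'].round(1),st['qvel'].round(3))
t=cam('top')
cv2.imwrite('pics/w3.png',np.hstack([cv2.resize(c['frame'][150:250,270:370,::-1],(400,400),interpolation=cv2.INTER_CUBIC),cv2.resize(t['frame'][160:260,160:260,::-1],(400,400),interpolation=cv2.INTER_CUBIC)]))
E
```

```text
[486.5 242.3  96.7] [-0.004  0.003  0.009 -0.    -0.007  0.   ]
```

View pics/w3.png

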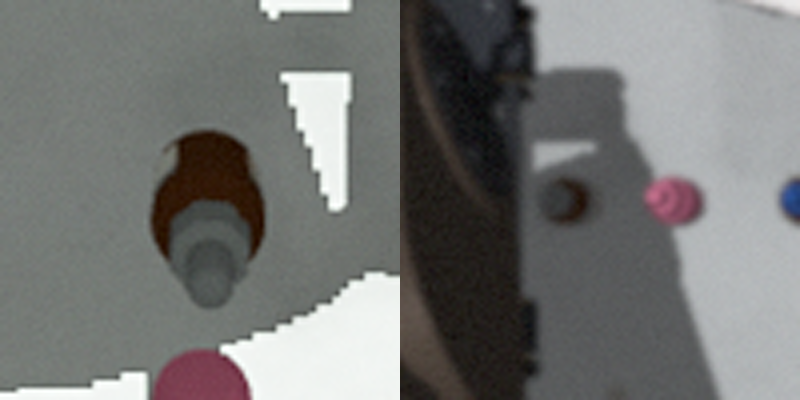

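Both crops show the grey bottle settled at wrist (322,217) and top (199.5,210). In the top view the fingers also appear about 10 mm toward −y from their known pose. So the fixed cameras are biased in y and the wrist camera is the one to trust.

```bash
python3 - <<'E'
from h import *
c=cam('wrist'); print(c['s']['eef_pos'])
print('tip',onz(c,322,217,80).round(1),'disc',onz(c,322.3,210,58).round(1),'far',onz(c,322,182.5,0).round(1),'L,R body',onz(c,308,201,40).round(1),onz(c,336.5,201,40).round(1))
E
python3 go.py 489 244 19
```

```text
[486.281042   242.03310645  96.15362609]
tip [489. 245.  80.] disc [489.5 243.   58. ] far [490.  251.4   0. ] L,R body [477.6 244.9  40. ] [501.9 245.   40. ]
t 2.25 pos [486.1 241.9  95.8] rot [179.9  -0.   90.3] j6 0.33 op 1.0 F [-0.2  0.2 -0.3] shift [ 2.   2.7 76.8] turn 0.3
```

Call:
arm_command:
  targets:
    - [0.5,3,25,0,1]
    - [0.5,3,50,0,1]
    - [0.5,3,70,0,1]
    - [0.5,3,77,0,1]
    - [0.5,3,77,0,1]

```text
t: 2.75
eef_pos: [488.6, 242.2, 17.5]
tcp_rot: [-3.141, 0.0, 1.576]
ft_force: [-0.7, 0.3, -0.2]
opening: 0.999
grip_force: 0.0
```

Call:
arm_command:
  targets:
    - [0,0,0,0,0.3]
    - [0,0,0,0,0.3]
    - [0,0,0,0,0]
    - [0,0,0,0,0]
    - [0,0,0,0,0]

```text
t: 3.25
eef_pos: [488.9, 242.3, 18.1]
tcp_rot: [3.141, -0.0, 1.576]
ft_force: [-0.3, 0.2, 0.3]
opening: 0.635
grip_force: 0.0
```

Call:
arm_command:
  targets:
    - [0,0,0,0,0]
    - [0,0,0,0,0]
    - [0,0,0,0,0]
    - [0,0,0,0,0]
    - [0,0,0,0,0]

```text
t: 3.75
eef_pos: [488.7, 242.3, 17.7]
tcp_rot: [-3.142, -0.0, 1.576]
ft_force: [0.2, -0.7, -0.0]
opening: 0.214
grip_force: 0.0
```

```bash
python3 go.py 489 242 150
```

```text
t 3.75 pos [488.7 242.3  17.7] rot [-180.    -0.    90.3] j6 0.33 op 0.214 F [ 0.2 -0.7 -0. ] shift [  -0.3    0.3 -132.3] turn 0.3
```

Call:
arm_command:
  targets:
    - [0,0,0,0,0]
    - [0,0,0,0,0]

```text
t: 3.95
eef_pos: [488.7, 242.3, 17.7]
tcp_rot: [-3.142, -0.0, 1.576]
ft_force: [0.7, 0.4, 0.0]
opening: 0.181
grip_force: 30.0
```

```bash
python3 - <<'E'
from h import *
c=cam('wrist'); s=cam('scene'); st=env.state(); print(st['opening'],st['grip_force'])
cv2.imwrite('pics/w4.png',np.hstack([cv2.resize(c['frame'][100:300,220:420,::-1],(400,400)),cv2.resize(s['frame'][100:200,200:300,::-1],(400,400),interpolation=cv2.INTER_CUBIC)]))
E
```

```text
0.1789009573542954 29.996679425239563
```

View pics/w4.png

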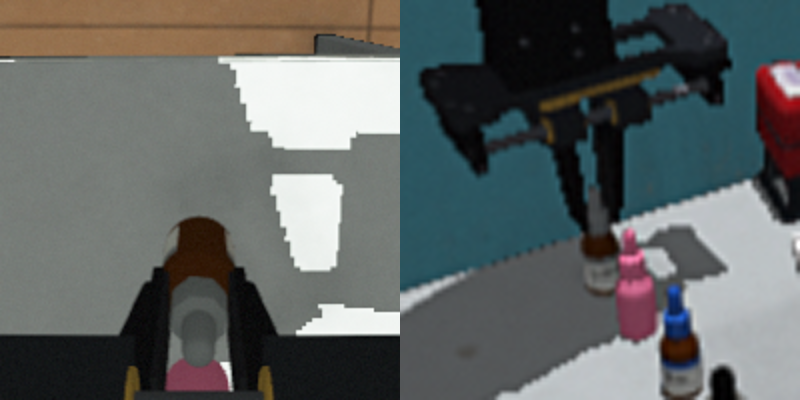

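The opening of 0.18 (17 mm) means it's holding the 18 mm cap, not the 25 mm body. In the scene crop the finger tips are at about (247,157), next to the shoulder, while the reading says z=18. So the fingers look roughly 30 mm higher than reported, which would also explain the y disagreement between cameras. I'll quantify this before going on.

```bash
python3 - <<'E'
from h import *
c=cam('wrist');s=cam('scene');t=cam('top')
o,d=ray(s,247,157); 
k=(242.3-o[1])/d[1]; print('scene at y=242.3',o+d*k); k=(488.7-o[0])/d[0]; print('at x',o+d*k)
print('bias test: bottle from wrist with z raised by b')
for b in (0,15,25,33,40):
    c2=dict(c); T=c['T'].copy(); T[2,3]+=b; c2['T']=T
    print(b,'tip',onz(c2,319.5,262,80).round(1),'far-12.5',(onz(c2,319.5,209,0)-[0,12.5,0]).round(1))
print(env.state()['joints'].round(4), env.state()['eef_pos'].round(1))
E
```

```text
scene at y=242.3 [480.97509957 242.3         48.07419512]
at x [488.7        264.73857051  32.40357441]
bias test: bottle from wrist with z raised by b
0 tip [489.3 250.1  80. ] far-12.5 [489.6 238.4   0. ]
15 tip [489.4 242.2  80. ] far-12.5 [489.6 233.4   0. ]
25 tip [489.4 236.9  80. ] far-12.5 [489.7 230.    0. ]
33 tip [489.5 232.7  80. ] far-12.5 [489.7 227.4   0. ]
40 tip [489.5 229.   80. ] far-12.5 [489.8 225.    0. ]
[3.392e-01 6.011e-01 1.904e+00 1.000e-04 6.364e-01 3.336e-01] [488.7 242.3  17.7]
```

Confirmed: the true tip z is about 30 mm above the reading, and the bottle is at y≈234. I'll open, shift to y=234 and go lower, watching the force.

Call:
arm_command:
  targets:
    - [0,0,0,0,0.6]
    - [0,0,0,0,0.6]
    - [0,0,0,0,0.6]
    - [0,0,0,0,0.6]
    - [0,0,0,0,0.6]

```text
t: 4.7
eef_pos: [488.7, 242.3, 17.8]
tcp_rot: [3.142, -0.0, 1.576]
ft_force: [0.1, -0.0, 0.0]
opening: 0.541
grip_force: 0.0
```

Call:
arm_command:
  targets:
    - [-4,0,0,0,0.6]
    - [-8,0,6,0,0.6]
    - [-8,0,14,0,0.6]
    - [-8,0,20,0,0.6]
    - [-8,0,26,0,0.6]

```text
t: 5.2
eef_pos: [488.6, 234.2, -9.1]
tcp_rot: [-3.141, 0.0, 1.576]
ft_force: [0.1, -0.2, 0.5]
opening: 0.601
grip_force: 0.0
```

```bash
python3 - <<'E'
from h import *
c=cam('wrist'); s=cam('scene'); st=env.state(); print(st['t'],st['opening'],st['eef_pos'],st['ft_force'])
cv2.imwrite('pics/w5.png',np.hstack([cv2.resize(c['frame'][100:300,220:420,::-1],(400,400)),cv2.resize(s['frame'][100:200,200:300,::-1],(400,400),interpolation=cv2.INTER_CUBIC)]))
E
```

```text
5.3 0.5994165152557961 [488.27939684 234.19116001  -9.3196454 ] [ 0.20946369  0.56493083 -0.12658285]
```

View pics/w5.png

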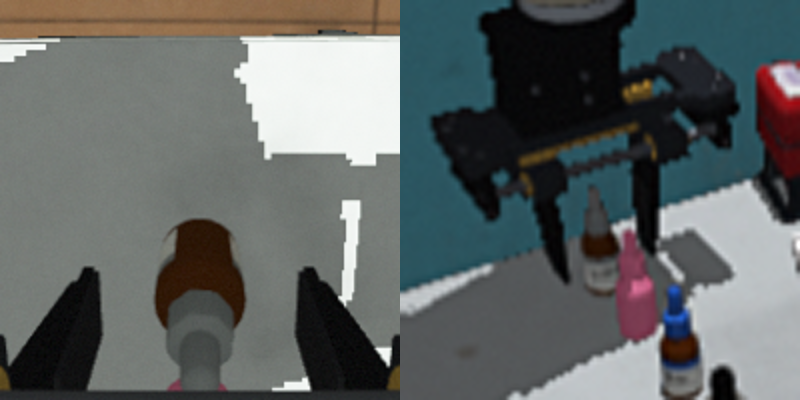

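The reading is −9 mm with no contact, which confirms the z bias of about 30 mm. The fingers now straddle the amber body, centred at crop column 200. Closing.

Call:
arm_command:
  targets:
    - [0,0,0,0,0]
    - [0,0,0,0,0]
    - [0,0,0,0,0]
    - [0,0,0,0,0]
    - [0,0,0,0,0]

```text
t: 5.8
eef_pos: [488.8, 234.4, -8.1]
tcp_rot: [3.141, -0.0, 1.576]
ft_force: [0.4, 0.6, 1.2]
opening: 0.255
grip_force: 30.0
```

Call:
arm_command:
  targets:
    - [0,0,0,0,0]
    - [0,0,0,0,0]
    - [0,0,0,0,0]

```text
t: 6.1
eef_pos: [488.9, 234.3, -8.1]
tcp_rot: [3.141, -0.0, 1.576]
ft_force: [-0.0, 0.2, 3.4]
opening: 0.256
grip_force: 30.0
```

Gripped at 24 mm, so this is the body. I'll lift, and refine the cup centres from the first top picture.

Call:
arm_command:
  targets:
    - [0,0,-20,0,0]
    - [0,0,-60,0,0]
    - [0,0,-100,0,0]
    - [0,0,-120,0,0]
    - [0,0,-120,0,0]

```text
t: 6.6
eef_pos: [489.9, 234.7, 114.4]
tcp_rot: [3.137, -0.002, 1.576]
ft_force: [0.1, -0.5, 0.0]
opening: 0.259
grip_force: 30.0
```

```bash
python3 - <<'E'
from h import *
t=cam('top'); F=cv2.imread('pics/top0.png'); H=cv2.cvtColor(F,cv2.COLOR_BGR2HSV)
def cen(m,x0,x1,y0,y1):
    M=np.zeros(m.shape,np.uint8); M[y0:y1,x0:x1]=m[y0:y1,x0:x1]*255
    k=max(cv2.findContours(M,cv2.RETR_EXTERNAL,cv2.CHAIN_APPROX_NONE)[0],key=cv2.contourArea); e=cv2.minAreaRect(k)
    mo=cv2.moments(k); return (mo['m10']/mo['m00'],mo['m01']/mo['m00']),e[1]
h,s,v=cv2.split(H)
for n,m,b in [('ycup',(h>18)&(h<35)&(s>120),(220,262,120,160)),('bcup',(h>95)&(h<125)&(s>120),(255,292,130,165)),('gcup',(v<165),(287,319,140,172))]:
    c,w=cen(m,*b); print(n,np.round(c,1),np.round(w,1),onz(t,*c,15).round(1))
for n,m,b in [('bluecap',(h>95)&(h<125)&(s>120),(245,275,195,225)),('yelcap',(h>18)&(h<35)&(s>120)&(v>110),(405,435,205,230)),]:
    c,w=cen(m,*b); print(n,np.round(c,1),np.round(w,1),onz(t,*c,66).round(1))
E
python3 go.py 602 21 110
```

```text
ycup [239.9 138.6] [21. 21.] [645.5 158.8  15. ]
bcup [271.2 147.3] [20. 20.] [624.4  90.1  15. ]
gcup [302.9 156.2] [23. 22.] [602.6  21.2  15. ]
bluecap [259.  209.3] [7. 6.] [487.1 112.2  66. ]
yelcap [419.1 216.7] [7. 6.] [ 463.1 -216.6   66. ]
t 6.65 pos [489.1 234.4 112.5] rot [179.9  -0.   90.3] j6 0.32 op 0.259 F [-0.3  0.8 -0.8] shift [-214.   111.7    2.6] turn 0.3
```

Call:
arm_command:
  targets:
    - [-30,16,0,0,0]
    - [-75,39,0,0,0]
    - [-120,63,0,0,0]
    - [-165,86,0,0,0]
    - [-195,102,0,0,0]

```text
t: 7.15
eef_pos: [592.1, 37.2, 109.7]
tcp_rot: [-3.139, -0.0, 1.575]
ft_force: [-0.2, 0.1, -0.4]
opening: 0.257
grip_force: 30.0
```

Call:
arm_command:
  targets:
    - [-10,5,0,0,0]
    - [-18,10,10,0,0]
    - [-19,10,30,0,0]
    - [-19,10,50,0,0]
    - [-19,10,50,0,0]

```text
t: 7.65
eef_pos: [599.6, 22.1, 58.3]
tcp_rot: [-3.136, -0.001, 1.577]
ft_force: [0.4, 0.8, -0.4]
opening: 0.255
grip_force: 30.0
```

```bash
python3 go.py 602.5 21 -2; python3 - <<'E'
from h import *
c=cam('wrist'); s=cam('scene')
cv2.imwrite('pics/w6.png',np.hstack([cv2.resize(c['frame'][100:300,220:420,::-1],(400,400)),cv2.resize(s['frame'][130:230,270:370,::-1],(400,400),interpolation=cv2.INTER_CUBIC)]))
E
```

```text
t 7.65 pos [599.6  22.1  58.3] rot [-179.7   -0.    90.4] j6 -0.08 op 0.255 F [ 0.4  0.8 -0.4] shift [-1.2  3.2 60.2] turn 0.4
```

View pics/w6.png

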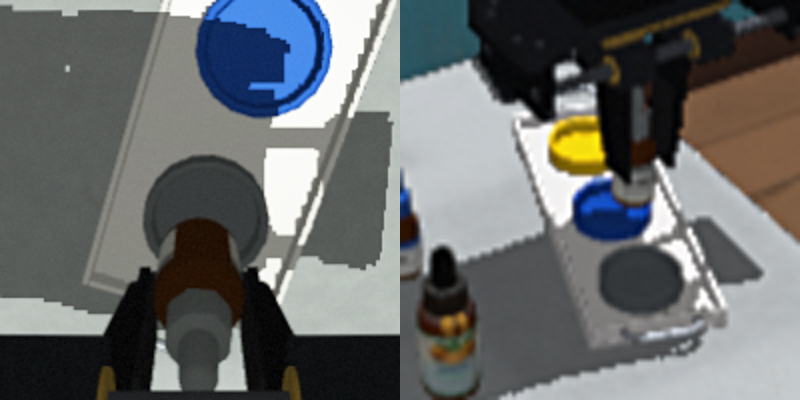

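Wrist crop: the grey cup is centred at about px (323,203) and the bottle held above it is upright. I'll check the alignment using the z bias.

```bash
python3 - <<'E'
from h import *
c=cam('wrist'); print(c['s']['eef_pos'].round(1))
for b in(25,30,35):
    c['T'][2,3]+=b
    print(b,'cup',onz(c,323,203.5,15).round(1),'bottle far-12.5',(onz(c,319.5,209,c['s']['eef_pos'][2]+8)-[0,12.5,0]).round(1))
    c['T'][2,3]-=b
E
```

```text
[601.4  21.9  61.1]
25 cup [605.5  17.8  15. ] bottle far-12.5 [602.1  18.2  69.1]
30 cup [605.6  16.3  15. ] bottle far-12.5 [602.2  16.5  69.1]
35 cup [605.6  14.7  15. ] bottle far-12.5 [602.2  14.9  69.1]
```

Call:
arm_command:
  targets:
    - [0,2,20,0,0]
    - [0,2,40,0,0]
    - [0,2,50,0,0]
    - [0,2,56,0,0]
    - [0,2,58,0,0]

```text
t: 8.3
eef_pos: [604.1, 21.1, 3.8]
tcp_rot: [3.141, -0.0, 1.576]
ft_force: [-0.4, -0.3, -0.2]
opening: 0.259
grip_force: 30.0
```

Call:
arm_command:
  targets:
    - [0,0,1,0,0]
    - [0,0,2,0,0]
    - [0,0,2,0,0]

```text
t: 8.6
eef_pos: [604.2, 20.9, 2.1]
tcp_rot: [3.141, -0.0, 1.576]
ft_force: [0.1, -0.2, -0.2]
opening: 0.258
grip_force: 30.0
```

Call:
arm_command:
  targets:
    - [0,0,1,0,0]
    - [0,0,2,0,0]
    - [0,0,3,0,0]
    - [0,0,3,0,0]

```text
t: 9.0
eef_pos: [603.9, 20.9, -1.4]
tcp_rot: [-3.141, -0.0, 1.576]
ft_force: [0.3, 0.3, -0.6]
opening: 0.258
grip_force: 30.0
```

Call:
arm_command:
  targets:
    - [0,0,0.5,0,0]
    - [0,0,1,0,0]
    - [0,0,1,0,0]

```text
t: 9.3
eef_pos: [604.0, 20.9, -2.1]
tcp_rot: [3.141, -0.0, 1.576]
ft_force: [-0.4, -0.7, 2.9]
opening: 0.256
grip_force: 30.0
```

Contact is felt at −2 as predicted, so I'll release.

Call:
arm_command:
  targets:
    - [0,0,0,0,0.5]
    - [0,0,0,0,0.5]
    - [0,0,0,0,0.5]
    - [0,0,0,0,0.5]
    - [0,0,0,0,0.5]

```text
t: 9.8
eef_pos: [603.9, 20.9, -2.3]
tcp_rot: [3.142, -0.0, 1.576]
ft_force: [0.1, 0.4, 0.1]
opening: 0.496
grip_force: 0.0
```

Call:
arm_command:
  targets:
    - [0,0,-20,0,0.6]
    - [0,0,-60,0,0.6]
    - [0,0,-100,0,0.6]
    - [0,0,-125,0,0.6]
    - [0,0,-125,0,0.6]

```text
t: 10.3
eef_pos: [605.5, 20.9, 126.4]
tcp_rot: [3.135, 0.0, 1.576]
ft_force: [-0.3, 0.3, -0.7]
opening: 0.596
grip_force: 0.0
```

```bash
python3 go.py 487 112 115
```

```text
t 10.3 pos [605.5  20.9 126.4] rot [179.7   0.   90.3] j6 -0.08 op 0.596 F [-0.3  0.3 -0.7] shift [  91.8 -118.1   10.6] turn 0.3
```

Call:
arm_command:
  targets:
    - [30,-38,0,0,0.6]
    - [62,-78,0,0,0.6]
    - [92,-117,0,0,0.6]
    - [92,-117,0,0,0.6]
    - [92,-117,20,0,0.6]

```text
t: 10.8
eef_pos: [486.7, 113.2, 103.9]
tcp_rot: [3.138, -0.0, 1.578]
ft_force: [-0.0, -0.8, -1.3]
opening: 0.599
grip_force: 0.0
```

Call:
arm_command:
  targets:
    - [0,0,0,0,0.6]
    - [0,0,0,0,0.6]

```text
t: 11.0
eef_pos: [486.4, 112.1, 102.3]
tcp_rot: [-3.14, 0.0, 1.576]
ft_force: [-0.4, -0.0, 0.7]
opening: 0.603
grip_force: 0.0
```

```bash
python3 go.py 487 112 -8; python3 - <<'E'
from h import *
c=cam('wrist'); h,s,v=cv2.split(cv2.cvtColor(c['frame'],cv2.COLOR_RGB2HSV)); c['T'][2,3]+=30
m=(((h>100)&(h<125)&(s>130))*255).astype(np.uint8); m[:,:280]=0;m[:,360:]=0
for k in cv2.findContours(m,0,1)[0]:
    if cv2.contourArea(k)>20:
        x,y,w,hh=cv2.boundingRect(k); print(x,y,w,hh,'near edge tip',onz(c,x+w/2,y+hh,80).round(1),'cap c',onz(c,x+w/2,y+w/2,58).round(1))
cv2.imwrite('pics/w7.png',np.hstack([cv2.resize(c['frame'][100:300,220:420,::-1],(400,400)),cv2.resize(cam('scene')['frame'][130:230,250:350,::-1],(400,400),interpolation=cv2.INTER_CUBIC)]))
E
```

```text
t 11.0 pos [486.4 112.1 102.3] rot [-179.9    0.    90.3] j6 0.09 op 0.603 F [-0.4 -0.   0.7] shift [-1.000e-01  7.000e-01  1.103e+02] turn 0.3
310 194 20 26 near edge tip [487.8  99.2  80. ] cap c [487.9 106.5  58. ]
```

View pics/w7.png

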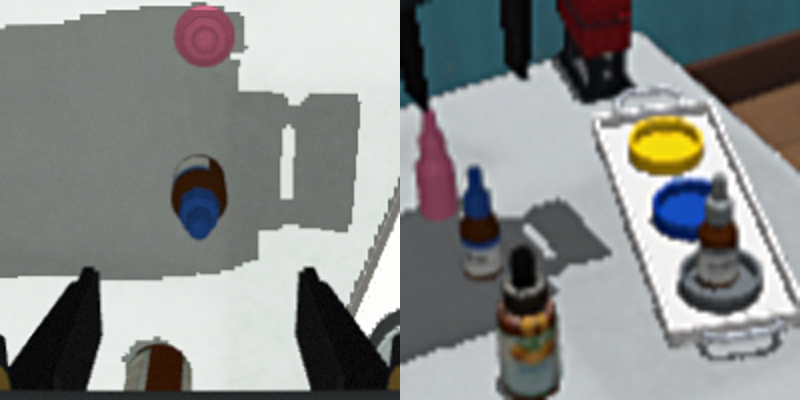

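Scene crop: the grey bottle stands upright in the grey cup at (718,240). Wrist crop: the blue bottle is at (198,195), close to the TCP line. Descending onto it.

Call:
arm_command:
  targets:
    - [-1,1,30,0,0.6]
    - [-1,1,60,0,0.6]
    - [-1,1,90,0,0.6]
    - [-1,1,106,0,0.6]
    - [-1,1,110,0,0.6]

```text
t: 11.6
eef_pos: [487.1, 111.0, -8.5]
tcp_rot: [-3.139, 0.0, 1.576]
ft_force: [0.0, -0.5, 0.4]
opening: 0.6
grip_force: 0.0
```

Call:
arm_command:
  targets:
    - [0,0,0,0,0]
    - [0,0,0,0,0]
    - [0,0,0,0,0]
    - [0,0,0,0,0]
    - [0,0,0,0,0]

```text
t: 12.1
eef_pos: [487.6, 111.3, -6.8]
tcp_rot: [3.141, -0.0, 1.576]
ft_force: [-0.5, -0.2, 1.0]
opening: 0.259
grip_force: 29.9
```

Call:
arm_command:
  targets:
    - [0,0,0,0,0]
    - [0,0,0,0,0]
    - [0,0,0,0,0]

```text
t: 12.4
eef_pos: [487.7, 111.3, -6.9]
tcp_rot: [3.141, -0.0, 1.576]
ft_force: [-1.4, -0.2, 6.3]
opening: 0.256
grip_force: 29.9
```

Call:
arm_command:
  targets:
    - [0,0,-20,0,0]
    - [0,0,-60,0,0]
    - [0,0,-100,0,0]
    - [0,0,-117,0,0]
    - [0,0,-117,0,0]

```text
t: 12.9
eef_pos: [488.5, 111.4, 112.0]
tcp_rot: [3.137, -0.0, 1.576]
ft_force: [0.1, 1.5, -0.4]
opening: 0.256
grip_force: 29.9
```

Call:
arm_command:
  targets:
    - [-3,25,0,0,0]
    - [-10,65,0,0,0]
    - [-17,105,0,0,0]
    - [-20,130,0,0,0]
    - [-21,138,10,0,0]

```text
t: 13.4
eef_pos: [627.5, 90.5, 98.5]
tcp_rot: [3.141, -0.0, 1.576]
ft_force: [0.1, 0.2, -0.5]
opening: 0.259
grip_force: 29.9
```

Call:
arm_command:
  targets:
    - [0,0,20,0,0]
    - [0,0,40,0,0]
    - [0,0,40,0,0]
    - [0,0,40,0,0]

```text
t: 13.8
eef_pos: [624.6, 91.2, 59.0]
tcp_rot: [-3.14, -0.0, 1.576]
ft_force: [1.1, 0.4, 0.1]
opening: 0.261
grip_force: 29.9
```

```bash
python3 go.py 625.5 90 -2; python3 - <<'E'
from h import *
c=cam('wrist'); h,s,v=cv2.split(cv2.cvtColor(c['frame'],cv2.COLOR_RGB2HSV)); c['T'][2,3]+=30
m=(((h>95)&(h<125)&(s>120))*255).astype(np.uint8)
for k in cv2.findContours(m,0,1)[0]:
    if cv2.contourArea(k)>100:
        x,y,w,hh=cv2.boundingRect(k); print(x,y,w,hh,'cup far edge-26',(onz(c,x+w/2,y,17)-[0,26,0]).round(1))
E
```

```text
t 13.8 pos [624.6  91.2  59. ] rot [-179.9   -0.    90.3] j6 0.03 op 0.261 F [1.1 0.4 0.1] shift [-1.2  1.  61. ] turn 0.3
303 249 34 47 cup far edge-26 [626.3  15.7  17. ]
287 178 63 55 cup far edge-26 [624.6  84.4  17. ]
```

Call:
arm_command:
  targets:
    - [-1,1,20,0,0]
    - [-1,1,40,0,0]
    - [-1,1,50,0,0]
    - [-1,1,56,0,0]
    - [-1,1,58,0,0]

```text
t: 14.35
eef_pos: [626.7, 90.1, 1.9]
tcp_rot: [3.141, -0.0, 1.576]
ft_force: [0.1, 0.5, -0.6]
opening: 0.253
grip_force: 29.9
```

Call:
arm_command:
  targets:
    - [0,0,0.5,0,0]
    - [0,0,1,0,0]
    - [0,0,1.5,0,0]
    - [0,0,1.5,0,0]

```text
t: 14.75
eef_pos: [626.7, 90.1, 0.5]
tcp_rot: [3.141, -0.0, 1.576]
ft_force: [1.0, 0.0, -0.2]
opening: 0.257
grip_force: 29.9
```

Call:
arm_command:
  targets:
    - [0,0,0.5,0,0]
    - [0,0,1,0,0]
    - [0,0,1.5,0,0]
    - [0,0,1.5,0,0]

```text
t: 15.15
eef_pos: [626.6, 90.1, -0.8]
tcp_rot: [3.141, -0.0, 1.576]
ft_force: [-1.9, -0.6, 5.3]
opening: 0.257
grip_force: 29.9
```

Call:
arm_command:
  targets:
    - [0,0,0.5,0,0]
    - [0,0,1,0,0]
    - [0,0,1,0,0]

```text
t: 15.45
eef_pos: [626.7, 90.1, -0.9]
tcp_rot: [3.141, -0.0, 1.576]
ft_force: [-4.5, 0.8, 14.4]
opening: 0.255
grip_force: 30.0
```

Call:
arm_command:
  targets:
    - [0,0,-1,0,0]
    - [0,0,-1,0,0.5]
    - [0,0,-1,0,0.5]
    - [0,0,-1,0,0.5]
    - [0,0,-1,0,0.5]

```text
t: 15.95
eef_pos: [626.5, 90.1, -1.5]
tcp_rot: [-3.141, -0.0, 1.576]
ft_force: [-0.2, 0.2, -0.2]
opening: 0.489
grip_force: 0.0
```

Call:
arm_command:
  targets:
    - [0,0,0,0,0.5]
    - [0,0,-20,0,0.6]
    - [0,0,-60,0,0.6]
    - [0,0,-100,0,0.6]
    - [0,0,-120,0,0.6]

```text
t: 16.45
eef_pos: [627.5, 90.1, 122.1]
tcp_rot: [3.138, -0.0, 1.576]
ft_force: [-0.5, -0.2, -0.8]
opening: 0.599
grip_force: 0.0
```

```bash
python3 go.py 463 -216 115; python3 - <<'E'
from h import *
cv2.imwrite('pics/w8.png',cv2.resize(cam('scene')['frame'][130:230,250:350,::-1],(500,500),interpolation=cv2.INTER_CUBIC))
E
```

```text
t 16.45 pos [627.5  90.1 122.1] rot [179.8  -0.   90.3] j6 0.03 op 0.599 F [-0.5 -0.2 -0.8] shift [-305.2 -166.2    6.4] turn 0.3
```

View pics/w8.png

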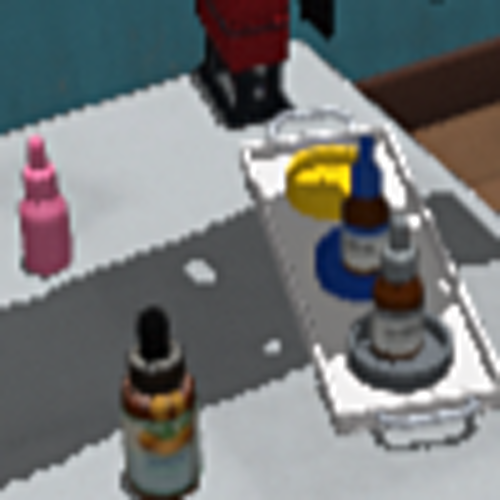

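Blue (365,215) and grey (400,300) both stand upright in their cups. Next is yellow.

Call:
arm_command:
  targets:
    - [-43,-23,0,0,0.6]
    - [-86,-46,0,0,0.6]
    - [-129,-70,0,0,0.6]
    - [-172,-93,0,0,0.6]
    - [-210,-114,0,0,0.6]

```text
t: 17.0
eef_pos: [512.3, -122.2, 118.5]
tcp_rot: [-3.141, -0.0, 1.576]
ft_force: [1.3, -0.5, 1.2]
opening: 0.603
grip_force: 0.0
```

Call:
arm_command:
  targets:
    - [-43,-23,0,0,0.6]
    - [-80,-44,0,0,0.6]
    - [-95,-51,10,0,0.6]
    - [-95,-51,20,0,0.6]
    - [-95,-51,20,0,0.6]

```text
t: 17.5
eef_pos: [462.6, -215.3, 97.3]
tcp_rot: [-3.14, -0.002, 1.575]
ft_force: [0.2, -1.3, -0.0]
opening: 0.604
grip_force: 0.0
```

Call:
arm_command:
  targets:
    - [0,0,0,0,0.6]
    - [0,0,0,0,0.6]

```text
t: 17.7
eef_pos: [463.8, -215.0, 98.9]
tcp_rot: [3.141, -0.0, 1.578]
ft_force: [0.5, 0.1, -0.1]
opening: 0.599
grip_force: 0.0
```

```bash
python3 go.py 463 -217 -7; python3 - <<'E'
from h import *
c=cam('wrist'); h,s,v=cv2.split(cv2.cvtColor(c['frame'],cv2.COLOR_RGB2HSV)); c['T'][2,3]+=30
m=(((h>18)&(h<35)&(s>130)&(v>100))*255).astype(np.uint8); m[:,:270]=0;m[:,370:]=0;m[290:]=0
for k in cv2.findContours(m,0,1)[0]:
    if cv2.contourArea(k)>20:
        x,y,w,hh=cv2.boundingRect(k); print(x,y,w,hh,'tip',onz(c,x+w/2,y+hh,80).round(1),'cap c',onz(c,x+w/2,y+w/2,58).round(1))
save(c,'w9.png')
E
```

```text
t 17.7 pos [ 463.8 -215.    98.9] rot [180.   -0.   90.4] j6 -0.57 op 0.599 F [ 0.5  0.1 -0.1] shift [ -2.   -0.8 105.9] turn 0.4
307 201 21 27 tip [ 463.2 -233.8   80. ] cap c [ 463.1 -226.6   58. ]
```

View pics/w9.png

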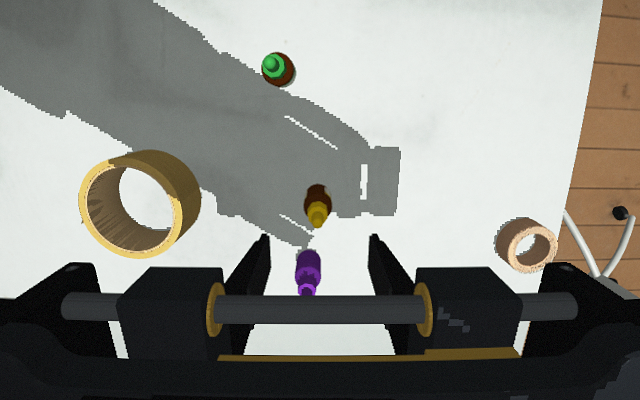

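The yellow bottle is at (318,205), between the green (278,68) and the purple (308,272). The wrist camera puts it at y≈−222 and the top camera at −217, so I'll use −220.5.

Call:
arm_command:
  targets:
    - [-5.5,0,30,0,0.6]
    - [-5.5,0,60,0,0.6]
    - [-5.5,0,90,0,0.6]
    - [-5.5,0,102,0,0.6]
    - [-5.5,0,106,0,0.6]

```text
t: 18.25
eef_pos: [463.2, -220.8, -8.0]
tcp_rot: [-3.14, -0.001, 1.577]
ft_force: [0.7, 0.6, 0.3]
opening: 0.601
grip_force: 0.0
```

Call:
arm_command:
  targets:
    - [0,0,0,0,0]
    - [0,0,0,0,0]
    - [0,0,0,0,0]
    - [0,0,0,0,0]
    - [0,0,0,0,0]

```text
t: 18.75
eef_pos: [463.4, -221.5, -6.8]
tcp_rot: [3.141, 0.0, 1.576]
ft_force: [0.4, -0.5, 1.4]
opening: 0.258
grip_force: 29.9
```

Call:
arm_command:
  targets:
    - [0,0,0,0,0]
    - [0,0,0,0,0]

```text
t: 18.95
eef_pos: [463.5, -221.5, -6.9]
tcp_rot: [3.141, 0.0, 1.576]
ft_force: [-0.0, 0.3, 6.9]
opening: 0.254
grip_force: 29.9
```

Call:
arm_command:
  targets:
    - [0,0,-20,0,0]
    - [0,0,-60,0,0]
    - [0,0,-100,0,0]
    - [0,0,-120,0,0]
    - [0,0,-120,0,0]

```text
t: 19.45
eef_pos: [464.3, -222.0, 115.3]
tcp_rot: [3.137, 0.003, 1.576]
ft_force: [0.5, 0.3, -1.0]
opening: 0.259
grip_force: 29.9
```

Call:
arm_command:
  targets:
    - [27,13,0,0,0]
    - [67,32,0,0,0]
    - [107,51,0,0,0]
    - [147,71,0,0,0]
    - [187,90,0,0,0]

```text
t: 19.95
eef_pos: [552.3, -32.1, 111.3]
tcp_rot: [-3.14, -0.0, 1.576]
ft_force: [0.1, -0.3, -0.4]
opening: 0.254
grip_force: 29.9
```

Call:
arm_command:
  targets:
    - [40,19,0,0,0]
    - [80,39,0,0,0]
    - [120,58,0,0,0]
    - [160,77,0,0,0]
    - [185,90,0,0,0]

```text
t: 20.45
eef_pos: [641.4, 154.4, 110.8]
tcp_rot: [-3.14, -0.0, 1.578]
ft_force: [-1.1, -0.7, -1.0]
opening: 0.253
grip_force: 29.9
```

```bash
python3 go.py 646.5 158.5 60
```

```text
t 20.45 pos [641.4 154.4 110.8] rot [-179.9   -0.    90.4] j6 0.13 op 0.253 F [-1.1 -0.7 -1. ] shift [ 4.1  5.3 50.8] turn 0.4
```

Call:
arm_command:
  targets:
    - [5,4,15,0,0]
    - [5,4,35,0,0]
    - [5,4,50,0,0]
    - [5,4,50,0,0]
    - [5,4,50,0,0]

```text
t: 20.95
eef_pos: [645.0, 156.0, 62.3]
tcp_rot: [-3.141, 0.0, 1.575]
ft_force: [1.2, -0.2, -0.1]
opening: 0.256
grip_force: 29.9
```

```bash
python3 go.py 646.5 158.5 -1; python3 - <<'E'
from h import *
c=cam('wrist'); h,s,v=cv2.split(cv2.cvtColor(c['frame'],cv2.COLOR_RGB2HSV)); c['T'][2,3]+=30
m=(((h>18)&(h<35)&(s>120))*255).astype(np.uint8)
for k in cv2.findContours(m,0,1)[0]:
    if cv2.contourArea(k)>100:
        x,y,w,hh=cv2.boundingRect(k); print(x,y,w,hh,'cup far edge-26',(onz(c,x+w/2,y,17)-[0,26,0]).round(1))
cv2.imwrite('pics/w10.png',np.hstack([cv2.resize(c['frame'][100:300,220:420,::-1],(400,400)),cv2.resize(cam('scene')['frame'][110:210,270:370,::-1],(400,400),interpolation=cv2.INTER_CUBIC)]))
E
```

```text
t 20.95 pos [645.  156.   62.3] rot [-179.9    0.    90.3] j6 0.13 op 0.256 F [ 1.2 -0.2 -0.1] shift [ 2.5  1.6 63.3] turn 0.3
155 349 305 13 cup far edge-26 [633.9 -40.   17. ]
361 283 11 55 cup far edge-26 [693.2  41.8  17. ]
267 283 11 55 cup far edge-26 [599.7  41.5  17. ]
303 249 33 47 cup far edge-26 [646.3  78.9  17. ]
288 172 62 56 cup far edge-26 [645.4 153.9  17. ]
```

View pics/w10.png

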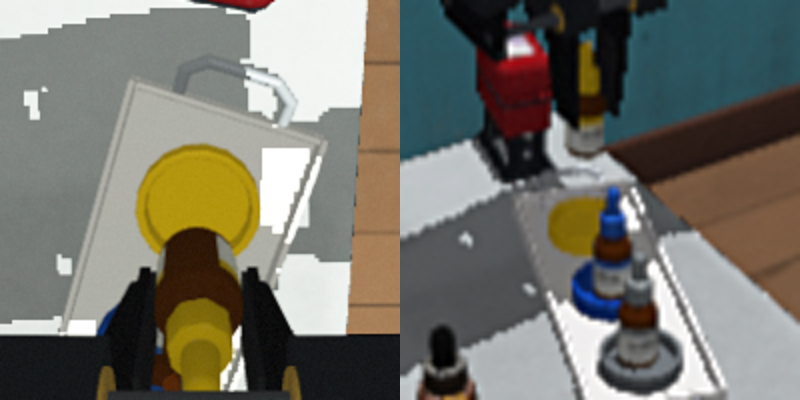

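The yellow cup (198,203) is ahead of the held bottle (200,265 in the crop), and the bottle sits slightly toward −y in the grip. I'll aim 5 mm further in +y, then lower.

Call:
arm_command:
  targets:
    - [5,0.5,20,0,0]
    - [5,0.5,40,0,0]
    - [5,0.5,52,0,0]
    - [5,0.5,58,0,0]
    - [5,0.5,60,0,0]

```text
t: 21.55
eef_pos: [645.8, 161.5, 2.7]
tcp_rot: [3.142, -0.0, 1.576]
ft_force: [-0.4, -0.6, 0.0]
opening: 0.256
grip_force: 29.9
```

Call:
arm_command:
  targets:
    - [0,0,0.5,0,0]
    - [0,0,1,0,0]
    - [0,0,1.5,0,0]
    - [0,0,1.5,0,0]

```text
t: 21.95
eef_pos: [645.8, 161.7, 1.6]
tcp_rot: [3.141, -0.0, 1.576]
ft_force: [-0.3, 0.7, -0.6]
opening: 0.255
grip_force: 29.9
```

Call:
arm_command:
  targets:
    - [0,0,0.5,0,0]
    - [0,0,1,0,0]
    - [0,0,1.5,0,0]
    - [0,0,2,0,0]
    - [0,0,2,0,0]

```text
t: 22.45
eef_pos: [645.7, 161.7, -0.7]
tcp_rot: [3.142, -0.0, 1.576]
ft_force: [0.0, 0.7, -0.1]
opening: 0.258
grip_force: 29.9
```

Call:
arm_command:
  targets:
    - [0,0,0.3,0,0]
    - [0,0,0.6,0,0]
    - [0,0,0.6,0,0]

```text
t: 22.75
eef_pos: [645.7, 161.7, -0.8]
tcp_rot: [3.141, -0.0, 1.576]
ft_force: [-1.4, 0.8, 6.3]
opening: 0.258
grip_force: 29.9
```

Contact made. Releasing, going up and checking.

Call:
arm_command:
  targets:
    - [0,0,-0.5,0,0]
    - [0,0,-0.5,0,0.5]
    - [0,0,-0.5,0,0.5]
    - [0,0,-0.5,0,0.5]
    - [0,0,-0.5,0,0.5]

```text
t: 23.25
eef_pos: [645.6, 161.7, -1.0]
tcp_rot: [-3.141, -0.0, 1.576]
ft_force: [0.6, -0.2, -0.5]
opening: 0.488
grip_force: 0.0
```

Call:
arm_command:
  targets:
    - [0,0,0,0,0.5]
    - [0,0,-20,0,0.6]
    - [0,0,-60,0,0.6]
    - [0,0,-100,0,0.6]
    - [0,0,-130,0,0.6]

```text
t: 23.75
eef_pos: [646.0, 161.7, 131.6]
tcp_rot: [3.14, -0.0, 1.576]
ft_force: [-0.4, 1.2, -0.2]
opening: 0.601
grip_force: 0.0
```

Call:
arm_command:
  targets:
    - [0,-40,-20,0,0.6]
    - [0,-80,-40,0,0.6]
    - [0,-120,-60,0,0.6]
    - [0,-120,-60,0,0.6]
    - [0,-120,-60,0,0.6]

```text
t: 24.25
eef_pos: [525.7, 161.2, 190.1]
tcp_rot: [3.139, -0.0, 1.577]
ft_force: [0.4, -0.3, -0.4]
opening: 0.6
grip_force: 0.0
```

```bash
python3 go.py 0 0 0; python3 - <<'E'
from h import *
save(cam('scene'),'s9.png')
E
```

```text
t 24.25 pos [525.7 161.2 190.1] rot [179.9  -0.   90.3] j6 0.17 op 0.6 F [ 0.4 -0.3 -0.4] shift [-158.1 -527.1  188.9] turn 0.3
```

View pics/s9.png

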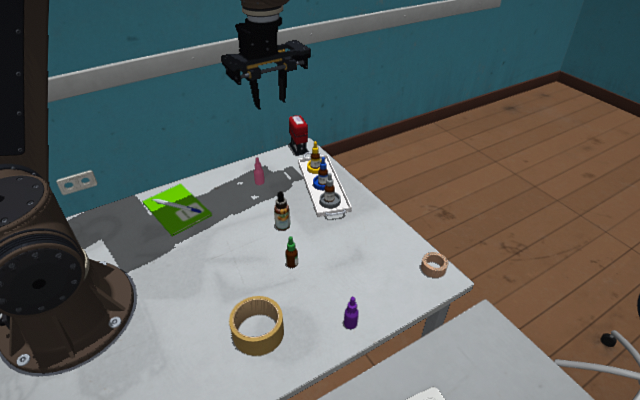

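Yellow (316,157), blue (323,175) and grey (330,190) stand upright in their own cups. The stamp, roll, green, black, pink and purple items are all where they started. Handing in.

```bash
python3 -c "
from cell import env
print(env.job_done())"
```

```text
the job is handed in; nothing more can be done
None
```

The blue, yellow and grey bottles are standing upright in their own-colour cups and released, the other objects look unmoved in the final scene picture, and I handed the job in at about 24 s (no verdict came back).

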